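# Set the length stop of a cutting gauge and feed the strip up to it

### The job

Without gripping or lifting anything, push the sliding stop of the cutting gauge along its rail by its upright tab until it clicks into the notch of the brass clip; do not force it on past the notch. Then push the wooden strip along its channel from its free end until its leading end rests against the stop, leaving the stop clicked in its notch. Do not disturb the other things on the desk.

Things in the scene. Friction and masses are not known exactly. Their poses are not given: they have to be found in the camera images.
- gauge: Fixed cutting gauge, plywood board 10 mm thick. Origin on the desk, z up; y = pushing direction, along the rail. Board x -55..85, y -165..155 mm. The strip's channel, open at both ends, runs along y at x = -30 mm, 23 mm wide between a lip and a fence 6 mm high (tops at z 16 mm). The aluminium rail (top z 24 mm) runs along y at x = +30 mm, y -68..154 mm, with end blocks up to z 27 mm.
- stop (a joint): Position of the sliding stop along the rail, m: grows along the gauge's +y, 0 to 0.125; starts between 0 and 0.018. Sliding friction is about 1.5 N.
- tab_face (a point): Centre of the pushing face (it looks to the gauge's -y) of the stop's upright grey tab: 32 mm wide in x, z 26 to 62 mm, 10 mm thick; the face is flush with the saddle below it. The point is on the rail's centre line, at z 50 mm; it has the gauge's axes.
- stop_face (a point): Centre of the face (looking to -y) of the stop's aluminium arm that the strip must rest against; the arm reaches across the channel, z 18 to 34 mm, 10 mm thick. The point has the gauge's axes; it is at the same y as the tab's face.
- clip: Brass clip 34 x 14 mm high, fixed on the board behind the rail, at a new y each time; axes as the gauge. Along +y: low bump, notch, high bump. With the stop clicked in, stop_face and tab_face are 20 mm before this origin in y. Pushing takes up to 6 N from 10 to 5 mm before that place, then the force drops as the stop jumps the last 5 mm by itself; the high bump then holds up to about 22 N.
- strip: Loose wooden strip 20 (x) x 130 (y) x 24 (z) mm, about 60 g, lying in the channel. Origin: centre of its underside (on the board, z 10 mm); axes as the gauge's. Its top is at z 34 mm.
- strip_lead (a point): Centre of the strip's leading end face (+y end).
- strip_tail (a point): Centre of the strip's free end face (-y end), where it is pushed; it may overhang the board's end a little. It stands at z 22 mm.
- pot: Bystander: paint pot, 33 mm across, 46 mm high, in front of the gauge. Origin: centre of its underside.
- cutter: Bystander: side cutter, 129 x 47 x 12 mm, lying in front of the gauge. Origin: centre of its underside.
- figure: Bystander: grey figure on a round base, 32 mm across, 34 mm high, behind the gauge. Origin: centre of its underside.
- ink: Bystander: black ink bottle, 29 mm across, 70 mm high, behind the gauge. Origin: centre of its underside.

How it is judged:
On the way, in this order (a step that is already met when the one before it is completed fails the run):
1. the stop is clicked into the notch, with the strip still clear of it (y of stop_face in the frame of clip between -0.0225 and -0.0175 m and y of strip_lead in the frame of stop_face below -0.01 m), for 0.3 s.
2. the strip rests against the stop, the stop still in the notch (y of stop_face in the frame of clip between -0.0225 and -0.0175 m and y of strip_lead in the frame of stop_face above -0.003 m), for 0.2 s.
At the end, for the whole second after the job is handed in: The stop is seated in the clip's notch (within 2.5 mm), the strip lies flat in its channel at rest, its leading end within 3 mm of the stop's face (all of step 2 and y of strip_lead in the frame of stop_face below 0.003 m and x of strip in the frame of gauge between -0.034 and -0.026 m and z of strip in the frame of gauge below 0.013 m and angle between the y axis of strip and the y axis of gauge, either way round below 0.06 rad and linear speed of strip below 0.01 m/s and velocity of joint stop between -0.01 and 0.01 m/s); the robot touches nothing.
It fails at once if the stop is forced past the notch (y of stop_face in the frame of clip above -0.012 m).
It fails at once if the strip is lifted or taken out of its channel (z of strip in the frame of gauge above 0.016 m or x of strip in the frame of gauge above -0.022 m or x of strip in the frame of gauge below -0.038 m).
It fails at once if the tab or the strip is taken between the fingers ((y of the grasp point in the frame of tab_face between 0.001 and 0.01 m and x of the grasp point in the frame of tab_face between -0.015 and 0.015 m and z of the grasp point in the frame of tab_face below 0.026 m) or (y of the grasp point in the frame of strip between -0.063 and 0.063 m and x of the grasp point in the frame of strip between -0.009 and 0.009 m and z of the grasp point in the frame of strip below 0.036 m)).
It fails at once if a bystander (pot, cutter, figure or ink bottle) is moved over 15 mm or tipped (distance of any of pot, cutter, figure, ink from where it was at the start of the episode above 0.015 m or angle between any of pot, figure, ink's own z axis and vertical above 0.4 rad).
It also fails if it takes over 54 s, if anything falls off the work surface, if the arm or the gripper's body presses on something with over 40 N, if the wrist force passes 120 N, or if a joint passes its speed limit or range.

### The arm

A 6-joint arm with a two-finger parallel gripper is mounted at the origin on a cart in front of the work surface, level with it; the furniture and walls round the work are solid. World frame = base frame: x ahead of the robot, y to its left, z up, the work surface at z = 0. Lengths are in m, angles in rad, forces in N, time in s.
With the tool pointing down it reaches from about 0.3 to 0.775 m from the base axis. Payload 14.6 kg.
Tool frame: the origin (TCP) lies at the very end of the fingers, on their centre line; the grasp point (between the pads) lies 19 mm behind it (ctrl.hold_point_z is the distance from the TCP to the grasp point, in m); x points along the fingers, y is the direction in which the jaws open and shut, and the axes are right-handed (so a half turn about x gives the same grasp; the last joint's range is limited). The gripper opens to 94 mm and grips with 3 to 60 N. Pads are 16 mm wide; open, the fingers measure 119 mm over their backs; the gripper's body (75 mm by 177 mm) begins 78 mm behind the grasp point.
Start: joints at [1.041, 0.3, 1.521, -0, 1.321, -0.067], TCP at [0.246, 0.492, 0.205] pointing down, gripper open.
Joint ranges: [-3.03, 3.03], [-0.79, 2.21], [0.23, 2.52], [-1.04, 4.18], [0, 3.07], [-2.55, 2.55]. Speed limits (rad/s): [2.22, 2.22, 2.57, 3.14, 3.14, 3.14].

### API

Orientations are given as [roll, pitch, yaw] about the fixed x, y, z axes, in that order (R = Rz(yaw) Ry(pitch) Rx(roll)).
In Python, from station import get_obs, camera, ticket, ctrl gives the robot as it stands.
- The arm moves only by the tool step_arm, never from a script. Its argument "motion" is a list that holds one entry, the list of rows, each a list of 6 numbers: the shift along the tool's x, y, z in m, then the turn, a rotation vector about the tool's x, y, z in degrees. A call has 1 to 12 rows; each row shifts and turns the commanded pose from where the row before left it, along the tool's axes as they then stand; what a row does not reach is not made up. A row lasts 1/8 s, in which the tool goes at most 62.5 mm and 10.7 degrees, less where a joint would pass 70% of its speed; a pose out of reach is approached as far as the arm can. A call is refused whole if a number of a shift passes 0.0625 or a number of a turn 10.7, either way. A call with a gripper value outside its range is refused whole. "fingers" is the finger opening in m, from 0 to 0.094, set as the call begins (left out, the last holds). The fingers move at their own pace and stop on an object; "squeeze" is the grip in N (left out, the last holds). Time passes only in rows, so rows that do not move let the fingers close. It gives the time, the measured TCP pose, the force and the opening at its end, in the units of the state.
- get_obs(): the state, without advancing time (a new reading comes with each control period).
- camera(name): name is "side" or "top" or "wrist"; returns a dict with "pixels" (400x640x3 uint8, red, green, blue), "fx", "fy", "cx", "cy" (pixels), "extrinsics" (4x4, takes a point from world to camera coordinates); the wrist camera has in their place "T_tool_cam" (4x4, takes a point from camera to tool coordinates, whose origin is the TCP and whose axes are the tool frame's). Camera axes: x right, y up, looking along -z (the intrinsics and any distortion apply to the point x, -y, -z); pixel columns grow to the right and rows downward; lengths in m; the calibration is good to about 2 mm. A picture is of the moment at which its call begins: read the wrist's pose just before it. There is no depth.
- ticket.hand_in(): hands the job in, once; it reports no verdict.
The state is a dict: "time_s": time; "qpos": joint angles; "joint_vel": joint speeds; "tau": joint torques, N m; "ee_pos": TCP position; "eef_rot": TCP orientation; "force": force on the tool from outside, world axes, zero at the start; "moment": the same for the moment, N m; "grip_width": finger opening in m.
Only numpy, scipy, OpenCV 4.12 (cv2) and the standard library are available. Lean on these libraries where they do the work, as an engineer would, in place of code of your own. Each camera call takes 0.05 s, during which the arm holds its last target.

## Working session

There is one attempt and no reset: what is moved stays moved. The work goes in short steps, Python scripts to look and compute and a tool call to move; the robot and the scene stay as the last step left them, time stands still between calls to the robot, and variables do not carry over. Pictures are saved under pics/ and viewed, and the job is handed in when it is done.

Besides the shell and the picture viewer there is one more tool, called after ">>>" as a command line: name --argument value ..., lists and objects as JSON in quotes. step_arm: Moves the arm, as the interface text tells. Its arguments: {"type":"object","properties":{"motion":{"type":"array","items":{"type":"array","items":{"type":"array","items":{"type":"number"}}}},"fingers":{"type":"number"},"squeeze":{"type":"number"}},"required":["motion"]}

```bash
mkdir -p pics; ls; python3 - <<'E'
from station import get_obs, camera, ticket, ctrl
import cv2,numpy as np
print(get_obs())
for n in ["side","top","wrist"]:
    c=camera(n); cv2.imwrite(f"pics/{n}0.png",c["pixels"][:,:,::-1])
    print(n,{k:np.round(v,4).tolist() if k!="pixels" else 0 for k,v in c.items()})
E
```

```text
pics
{'time_s': 0.0, 'qpos': array([ 1.04140695e+00,  3.00486524e-01,  1.52159646e+00,  1.76425584e-05,
        1.32071429e+00, -6.66270002e-02]), 'joint_vel': array([-5.49461583e-04, -2.21659127e-04, -8.47409066e-05, -5.92207649e-04,
       -1.64873974e-03,  7.19528022e-04]), 'tau': array([ 9.24946153e-05, -5.31798184e+01, -3.52744710e+01,  7.07867648e-02,
        2.43159255e-02, -1.38384867e-04]), 'ee_pos': array([0.24540527, 0.49191009, 0.20487137]), 'eef_rot': array([-1.65160807,  1.56959158, -2.11437483]), 'force': array([0.48967392, 0.48613955, 0.60056262]), 'moment': array([-0.01936999, -0.01792578,  0.02811792]), 'grip_width': 0.09396465869406671}
side {'pixels': 0, 'fx': 497.2308, 'fy': 497.2308, 'cx': 322.6269, 'cy': 194.8029, 'extrinsics': [[-0.9734, -0.229, -0.0066, 0.5297], [0.088, -0.4003, 0.9122, -0.1699], [-0.2115, 0.8873, 0.4098, -0.6565], [0.0, 0.0, 0.0, 1.0]]}
top {'pixels': 0, 'fx': 368.0308, 'fy': 368.0308, 'cx': 318.9108, 'cy': 199.1064, 'extrinsics': [[0.0167, -0.9998, -0.0109, -0.126], [0.9978, 0.016, 0.0647, -0.5901], [-0.0645, -0.0119, 0.9978, -0.8661], [0.0, 0.0, 0.0, 1.0]]}
wrist {'pixels': 0, 'fx': 343.1491, 'fy': 343.1491, 'cx': 329.602, 'cy': 197.4934, 'T_tool_cam': [[0.0002, 0.2331, -0.9724, -0.179], [1.0, -0.0, 0.0003, 0.0005], [0.0001, -0.9724, -0.2331, -0.0669], [0.0, 0.0, 0.0, 1.0]]}
```

View pics/top0.png

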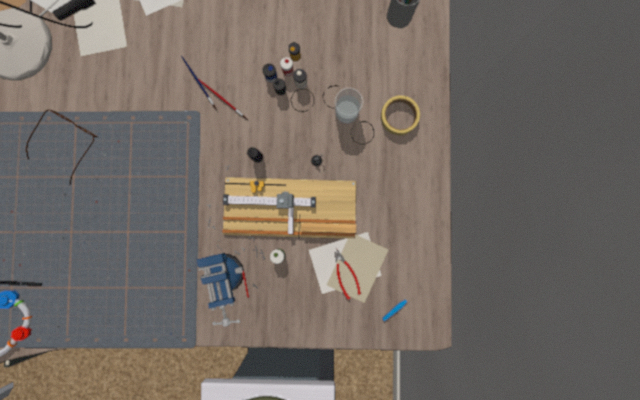

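View pics/side0.png

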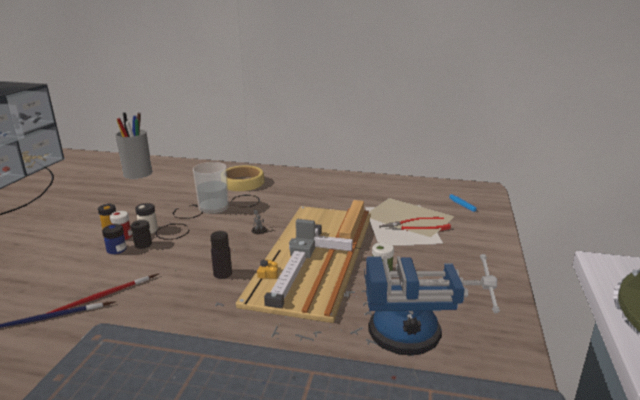

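View pics/wrist0.png

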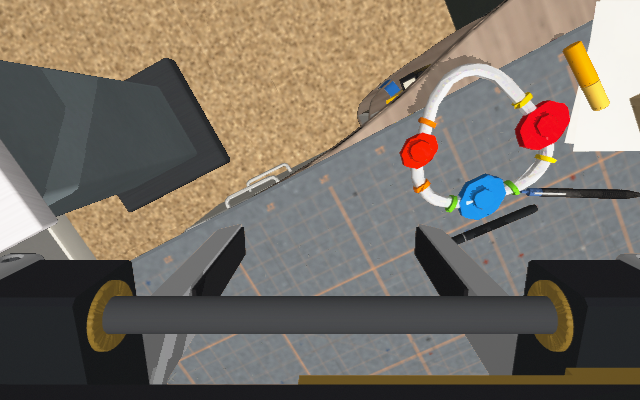

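```bash
cat > h.py <<'E'
from station import get_obs, camera, ticket, ctrl
import cv2,numpy as np
from scipy.spatial.transform import Rotation as R
def pose():
    o=get_obs(); T=np.eye(4); T[:3,:3]=R.from_euler('xyz',o['eef_rot']).as_matrix(); T[:3,3]=o['ee_pos']; return T
def snap(n,f=None):
    T=pose(); c=camera(n)
    if n=="wrist": W=T@np.array(c["T_tool_cam"])
    else: W=np.linalg.inv(np.array(c["extrinsics"]))
    c["W"]=W
    if f: cv2.imwrite(f"pics/{f}.png",c["pixels"][:,:,::-1]); np.savez(f"pics/{f}.npz",W=W,k=np.array([c[k] for k in("fx","fy","cx","cy")]),p=c["pixels"])
    return c
def load(f):
    d=np.load(f"pics/{f}.npz"); k=d["k"]; return dict(W=d["W"],fx=k[0],fy=k[1],cx=k[2],cy=k[3],pixels=d["p"])
def ray(c,u,v):
    d=c["W"][:3,:3]@np.array([(u-c["cx"])/c["fx"],-(v-c["cy"])/c["fy"],-1]); return c["W"][:3,3],d
def onz(c,u,v,z):
    o,d=ray(c,u,v); return o+d*(z-o[2])/d[2]
def proj(c,P):
    p=np.linalg.inv(c["W"])@np.append(P,1); return c["cx"]+c["fx"]*p[0]/-p[2], c["cy"]-c["fy"]*p[1]/-p[2]
E
python3 - <<'E'
from h import *
t=snap("top","top1"); s=snap("side","side1")
cv2.imwrite("pics/topc.png",cv2.resize(t["pixels"][140:310,190:400,::-1],None,fx=3.8,fy=3.5,interpolation=cv2.INTER_CUBIC))
cv2.imwrite("pics/sidec.png",cv2.resize(s["pixels"][180:330,200:400,::-1],None,fx=4,fy=4,interpolation=cv2.INTER_CUBIC))
for u,v,z in [(225,178,.01),(356,180,.01),(355,238,.01),(223,236,.01),(278,257,.046),(255,154,.07),(316,160,.034),(345,275,.012),(356,227,.034)]:
    print(u,v,onz(t,u,v,z).round(3))
T=pose(); print(T.round(3))
E
```

```text
225 178 [0.641 0.114 0.01 ]
356 180 [ 0.641 -0.206  0.01 ]
355 238 [ 0.5   -0.205  0.01 ]
223 236 [0.5   0.114 0.01 ]
278 257 [ 0.455 -0.025  0.046]
255 154 [0.69  0.031 0.07 ]
316 160 [ 0.684 -0.108  0.034]
345 275 [ 0.412 -0.182  0.012]
356 227 [ 0.527 -0.205  0.034]
[[-0.     0.446  0.895  0.245]
 [-0.     0.895 -0.446  0.492]
 [-1.    -0.    -0.     0.205]
 [ 0.     0.     0.     1.   ]]
```

View pics/topc.png

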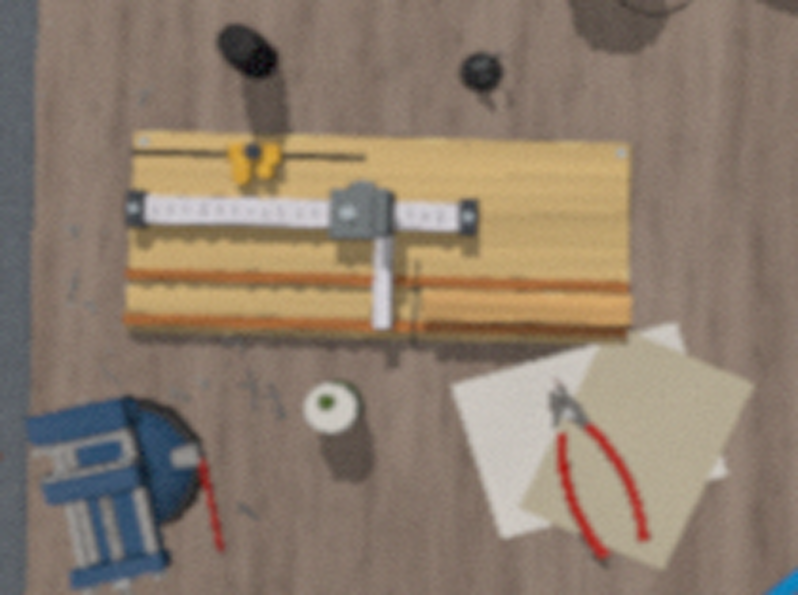

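View pics/sidec.png

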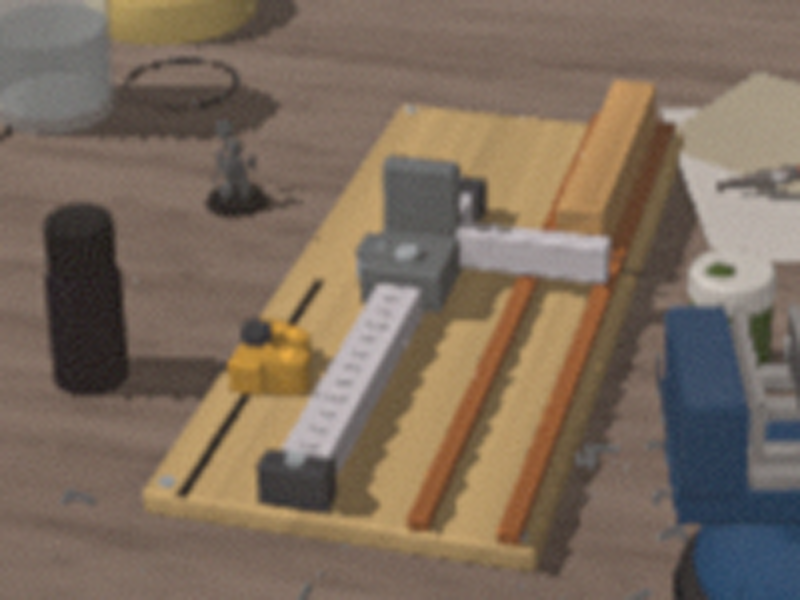

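>>> step_arm --motion '[[[-0.0045,-0.0277,0.05,0,0,0],[-0.0045,-0.0277,0.05,0,0,0],[-0.0045,-0.0277,0.05,0,0,0],[-0.0045,-0.0277,0.05,0,0,0],[-0.0045,-0.0277,0.05,0,0,0],[-0.0045,-0.0277,0.05,0,0,0],[-0.0045,-0.0277,0.05,0,0,0],[-0.0045,-0.0277,0.05,0,0,0],[-0.0045,-0.0277,0.05,0,0,0],[-0.0045,-0.0277,0.05,0,0,0]]]' --fingers 0

```text
time_s: 1.5
ee_pos: [0.5701, 0.0193, 0.2506]
eef_rot: [1.194, 1.571, 0.731]
force: [0.7, 1.0, -0.3]
grip_width: 0.0007
```

>>> step_arm --motion '[[[0,0,0,10.5,0,0],[0,0,0,10.5,0,0],[0,0,0,10.5,0,0],[0,0,0,10.5,0,0],[0,0,0,10.5,0,0],[0,0,0,10.5,0,0],[0,0,0,0,0,0],[0,0,0,0,0,0]]]'

```text
time_s: 2.5
ee_pos: [0.5693, 0.021, 0.2504]
eef_rot: [-1.432, 1.571, -2.99]
force: [-0.0, 0.4, 0.1]
grip_width: 0.0007
```

```bash
python3 - <<'E'
from h import *
w=snap("wrist","w1"); print(pose().round(4),get_obs()['time_s'],get_obs()['qpos'].round(2))
E
```

```text
[[-1.000e-04  9.999e-01  1.190e-02  5.693e-01]
 [-0.000e+00  1.190e-02 -9.999e-01  2.110e-02]
 [-1.000e+00 -1.000e-04  0.000e+00  2.504e-01]
 [ 0.000e+00  0.000e+00  0.000e+00  1.000e+00]] 2.55 [-0.03  0.31  1.4  -0.    1.43 -0.04]
```

View pics/w1.png

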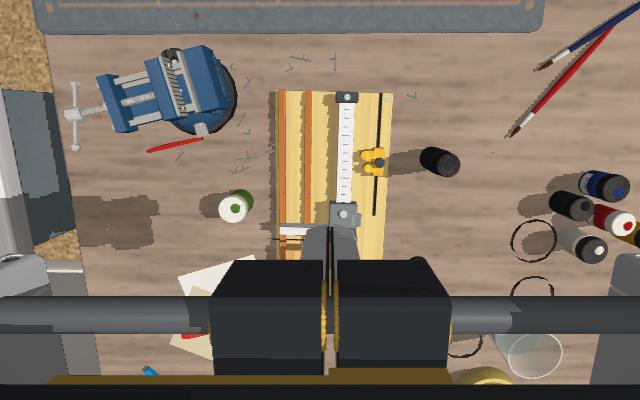

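```bash
python3 - <<'E'
from h import *
w=load("w1")
cv2.imwrite("pics/w1c.png",cv2.resize(w["pixels"][80:260,250:420,::-1],None,fx=3.3,fy=3.3,interpolation=cv2.INTER_CUBIC))
E
```

```text
(no output)
```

View pics/w1c.png

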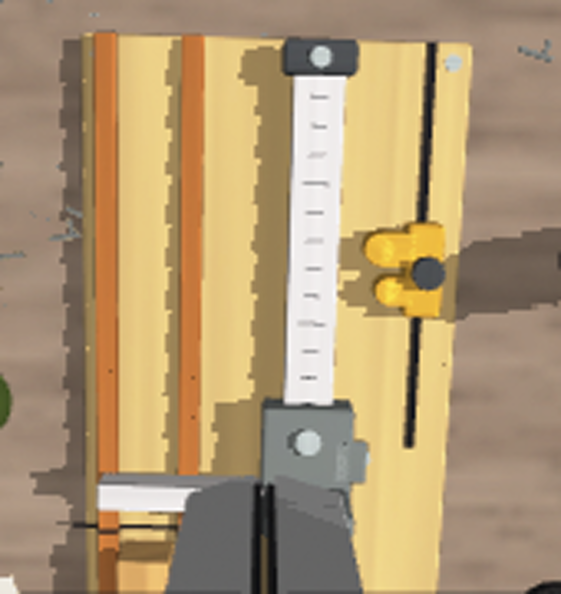

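```bash
python3 - <<'E'
from h import *
w=load("w1")
f=lambda u,v,z:onz(w,250+u/3.3,80+v/3.3,z)
for n,u,v,z in [("cTL",85,33,.01),("cTR",471,44,.01),("right low",436,590,.01),("left low",91,560,.01),("rail blk +y",320,39,.027),("clip+y",426,223,.024),("clip-y",426,317,.024),("clip screw",428,272,.027),("clipx",443,225,.024),("saddle top +y edge",310,404,.026),("arm +y top",150,476,.034),("arm -y top?",150,487,.034),("chan l",117,300,.016),("chan r",182,300,.016),("rail l",290,300,.024),("rail r",338,300,.024),("rail l2",295,80,.024),("rail r2",343,80,.024)]:
    print(n,f(u,v,z).round(4))
print(w["W"][:3,3])
E
```

```text
cTL [0.5056 0.1164 0.01  ]
cTR [0.6425 0.1143 0.01  ]
right low [ 0.6401 -0.094   0.01  ]
left low [ 0.5032 -0.0829  0.01  ]
rail blk +y [0.588  0.1143 0.027 ]
clip+y [0.6274 0.0523 0.024 ]
clip-y [0.629  0.0184 0.024 ]
clip screw [0.6285 0.0352 0.027 ]
clipx [0.6335 0.0516 0.024 ]
saddle top +y edge [ 0.5876 -0.0142  0.026 ]
arm +y top [ 0.5292 -0.04    0.034 ]
arm -y top? [ 0.5292 -0.0443  0.034 ]
chan l [0.516  0.0219 0.016 ]
chan r [0.54   0.0222 0.016 ]
rail l [0.5795 0.024  0.024 ]
rail r [0.5969 0.0242 0.024 ]
rail l2 [0.5799 0.1008 0.024 ]
rail r2 [0.5965 0.101  0.024 ]
[0.56887808 0.08850063 0.42938413]
```

>>> step_arm --motion '[[[0,0.0085,0.053,0,0,0],[0,0.0085,0.053,0,0,0],[0.05,0,0,1.0,0,0],[0.05,0,0,0,0,0],[0,0,0,0,0,0],[0,0,0,0,0,0]]]'

```text
time_s: 3.3
ee_pos: [0.5881, -0.0848, 0.1527]
eef_rot: [1.384, 1.568, -0.194]
force: [0.1, -0.6, 0.3]
grip_width: 0.0005
```

```bash
python3 - <<'E'
from h import *
w=snap("wrist","w2"); print(pose().round(4),get_obs()['time_s'],get_obs()['force'])
cv2.imwrite("pics/w2c.png",cv2.resize(w["pixels"][0:300,200:450,::-1],None,fx=2,fy=2,interpolation=cv2.INTER_CUBIC))
s=snap("side","s2")
cv2.imwrite("pics/s2c.png",cv2.resize(s["pixels"][180:330,200:400,::-1],None,fx=4,fy=4,interpolation=cv2.INTER_CUBIC))
E
```

```text
[[ 3.400e-03  1.000e+00 -8.000e-03  5.882e-01]
 [-7.000e-04 -8.000e-03 -1.000e+00 -8.490e-02]
 [-1.000e+00  3.500e-03  7.000e-04  1.531e-01]
 [ 0.000e+00  0.000e+00  0.000e+00  1.000e+00]] 3.35 [0.17505698 0.07730294 0.67357168]
```

View pics/w2c.png

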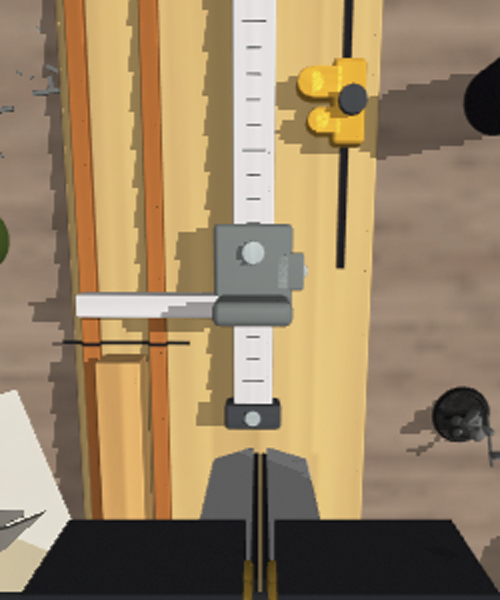

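View pics/s2c.png

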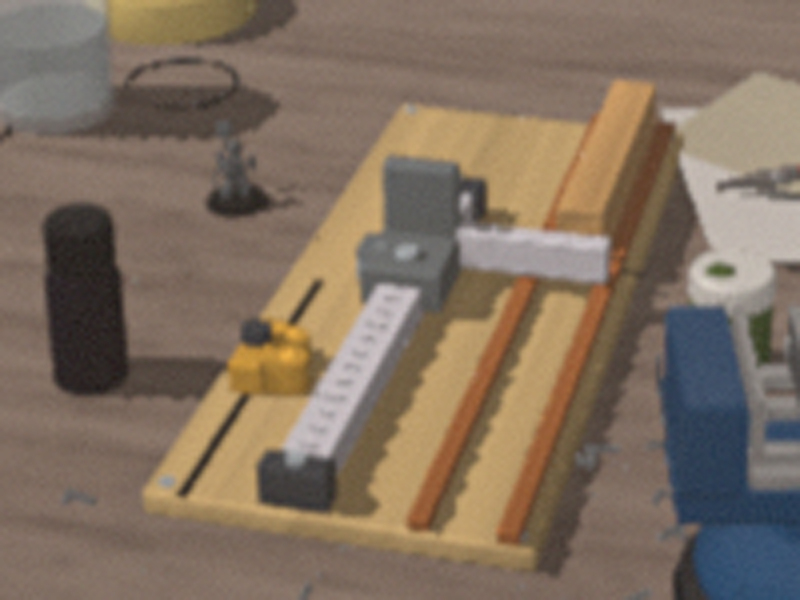

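```bash
python3 - <<'E'
from h import *
w=load("w2"); s=load("s2")
f=lambda u,v,z:onz(w,200+u/2,v/2,z)
for n,u,v,z in [("tab -y",252,324,.062),("tab +y",252,302,.062),("tab l",213,318,.062),("tab r",292,318,.062),("arm-y",140,318,.034),("arm+y",140,295,.034),("clip+y",352,58,.024),("clip-y",345,145,.024),("screw",352,99,.027),("blk -y",252,429,.027),("strip lead",125,360,.034),("strip l",98,450,.034),("strip r",145,450,.034),("rail l",234,180,.024),("rail r",272,180,.024),("rail l",234,10,.024),("rail r",275,10,.024),("R",382,10,.01),("R",362,500,.01),("slot",349,10,.01),("slot",341,250,.01)]:
    print(n,f(u,v,z).round(4))
print(proj(s,[.588,-.085,.153]))
E
```

```text
tab -y [ 0.5862 -0.0533  0.062 ]
tab +y [ 0.5863 -0.0446  0.062 ]
tab l [ 0.5708 -0.0508  0.062 ]
tab r [ 0.6019 -0.051   0.062 ]
arm-y [ 0.5373 -0.054   0.034 ]
arm+y [ 0.5378 -0.0441  0.034 ]
clip+y [0.6282 0.0514 0.024 ]
clip-y [0.6261 0.0175 0.024 ]
screw [0.6282 0.0351 0.027 ]
blk -y [ 0.5854 -0.1066  0.027 ]
strip lead [ 0.5298 -0.0725  0.034 ]
strip l [ 0.5153 -0.1139  0.034 ]
strip r [ 0.5367 -0.1141  0.034 ]
rail l [0.5787 0.0037 0.024 ]
rail r [0.595  0.0035 0.024 ]
rail l [0.5798 0.0697 0.024 ]
rail r [0.5965 0.0696 0.024 ]
R [0.6423 0.0732 0.01  ]
R [ 0.6399 -0.1491  0.01  ]
slot [0.6283 0.0733 0.01  ]
slot [ 0.6269 -0.0265  0.01  ]
(np.float64(307.45491210423035), np.float64(160.04845829092594))
```

>>> step_arm --motion '[[[0.054,-0.001,0,0,0,0],[0.053,-0.001,0,0,0,0],[0,0,0,0,0,0],[0,0,-0.008,0,0,0],[0,0,-0.008,0,0,0],[0,0,-0.003,0,0,0],[0,0,-0.003,0,0,0],[0,0,-0.003,0,0,0],[0,0,-0.003,0,0,0]]]'

```text
time_s: 4.53
ee_pos: [0.5855, -0.0568, 0.0436]
eef_rot: [1.143, 1.57, -0.437]
force: [1.1, -0.7, 1.7]
grip_width: 0.0004
```

```bash
python3 - <<'E'
from h import *
w=snap("wrist","w3"); print(pose().round(4),get_obs()['time_s'],get_obs()['force'])
cv2.imwrite("pics/w3c.png",cv2.resize(w["pixels"][0:300,200:450,::-1],None,fx=2,fy=2,interpolation=cv2.INTER_CUBIC))
s=snap("side","s3")
cv2.imwrite("pics/s3c.png",cv2.resize(s["pixels"][130:330,200:400,::-1],None,fx=3,fy=3,interpolation=cv2.INTER_CUBIC))
E
```

```text
[[ 0.      1.     -0.009   0.5855]
 [-0.     -0.009  -1.     -0.0565]
 [-1.      0.      0.      0.0435]
 [ 0.      0.      0.      1.    ]] 4.575 [ 0.33538475 -0.18971097  0.64200209]
```

View pics/w3c.png

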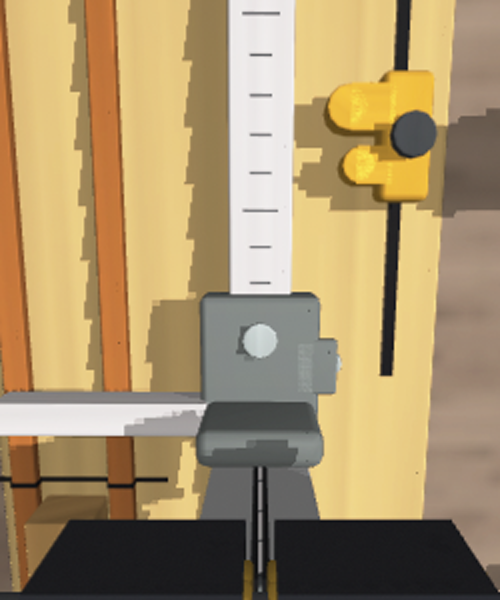

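View pics/s3c.png

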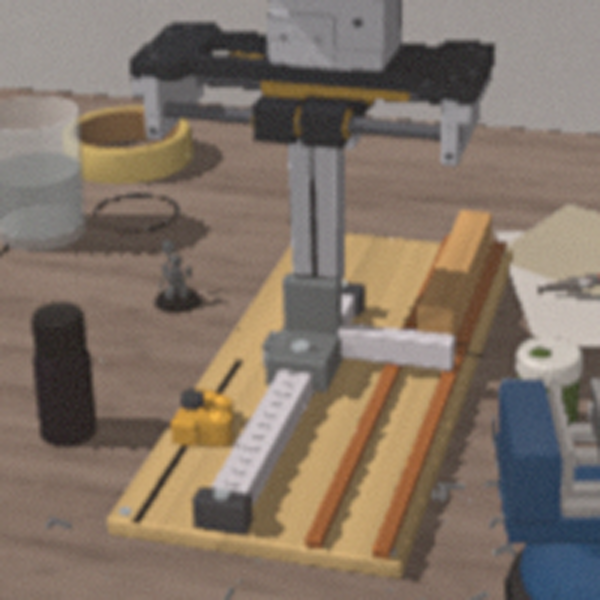

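```bash
cat > m.py <<'E'
from h import *
import sys
w=load(sys.argv[1])
for a in sys.argv[2:]:
    n,u,v,z=a.split(","); print(n,onz(w,200+float(u)/2,float(v)/2,float(z)).round(4))
E
python3 m.py w3 tab-y,260,466,.062 tab+y,260,402,.062 arm-y,150,435,.034 arm+y,150,404,.034 clip+y,410,71,.024 clip-y,405,200,.024 screw,414,133,.027 lead,70,496,.034
```

```text
tab-y [ 0.5863 -0.0459  0.062 ]
tab+y [ 0.5864 -0.0296  0.062 ]
arm-y [ 0.5548 -0.046   0.034 ]
arm+y [ 0.5552 -0.0369  0.034 ]
clip+y [0.6273 0.0517 0.024 ]
clip-y [0.6273 0.0185 0.024 ]
screw [0.6284 0.0357 0.027 ]
lead [ 0.5305 -0.0645  0.034 ]
```

>>> step_arm --motion '[[[0,0,-0.004,0,0,0],[0,0,-0.004,0,0,0],[0,0,-0.004,0,0,0],[0,0,-0.004,0,0,0],[0,0,-0.004,0,0,0],[0,0,-0.004,0,0,0],[0,0,-0.004,0,0,0],[0,0,-0.004,0,0,0],[0,0,-0.004,0,0,0],[0,0,-0.003,0,0,0],[0,0,-0.002,0,0,0],[0,0,-0.001,0,0,0]]]'

```text
time_s: 6.12
ee_pos: [0.5858, -0.0147, 0.0434]
eef_rot: [-0.924, 1.571, -2.504]
force: [0.9, -1.6, -0.6]
grip_width: 0.0005
```

```bash
cat > see.py <<'E'
from h import *
import sys
n=sys.argv[1]
w=snap("wrist",n); o=get_obs(); print(o['ee_pos'].round(4),o['time_s'],o['force'].round(2))
cv2.imwrite(f"pics/{n}c.png",cv2.resize(w["pixels"][0:300,200:450,::-1],None,fx=2,fy=2,interpolation=cv2.INTER_CUBIC))
E
python3 see.py w4
```

```text
[ 0.5858 -0.0146  0.0435] 6.175 [-0.4  -0.14  0.19]
```

View pics/w4c.png

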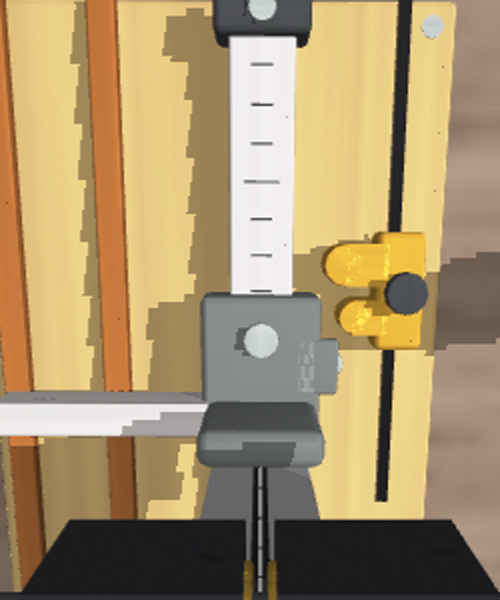

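>>> step_arm --motion '[[[0,0,-0.002,0,0,0],[0,0,-0.002,0,0,0],[0,0,-0.002,0,0,0],[0,0,-0.001,0,0,0],[0,0,-0.001,0,0,0],[0,0,-0.001,0,0,0],[0,0,-0.001,0,0,0]]]'

```text
time_s: 7.05
ee_pos: [0.5859, -0.0053, 0.0435]
eef_rot: [-0.032, 1.57, -1.612]
force: [0.7, -6.6, -0.6]
grip_width: 0.0004
```

>>> step_arm --motion '[[[0,0,-0.001,0,0,0]]]'

```text
time_s: 7.18
ee_pos: [0.5859, -0.0044, 0.0435]
eef_rot: [-0.045, 1.57, -1.625]
force: [0.6, -5.3, -0.5]
grip_width: 0.0008
```

>>> step_arm --motion '[[[0,0,-0.001,0,0,0]]]'

```text
time_s: 7.3
ee_pos: [0.5859, -0.0032, 0.0435]
eef_rot: [-0.01, 1.57, -1.59]
force: [1.3, -4.6, -1.1]
grip_width: 0.0004
```

```bash
python3 see.py w5
```

```text
[ 0.5859 -0.0031  0.0435] 7.35 [ 0.56 -5.23 -0.45]
```

View pics/w5c.png

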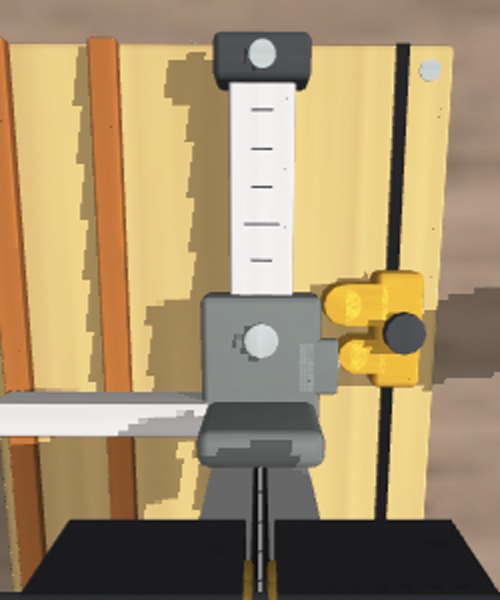

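>>> step_arm --motion '[[[0,0,-0.001,0,0,0]]]'

```text
time_s: 7.48
ee_pos: [0.5859, -0.002, 0.0434]
eef_rot: [-0.118, 1.571, -1.698]
force: [0.3, -2.8, -0.5]
grip_width: 0.0006
```

>>> step_arm --motion '[[[0,0,-0.001,0,0,0]]]'

```text
time_s: 7.6
ee_pos: [0.5859, -0.0006, 0.0435]
eef_rot: [3.065, 1.571, 1.486]
force: [1.0, -2.1, -1.0]
grip_width: 0.0001
```

```bash
python3 see.py w6
```

```text
[ 5.859e-01 -4.000e-04  4.350e-02] 7.65 [ 0.58 -1.   -0.15]
```

View pics/w6c.png

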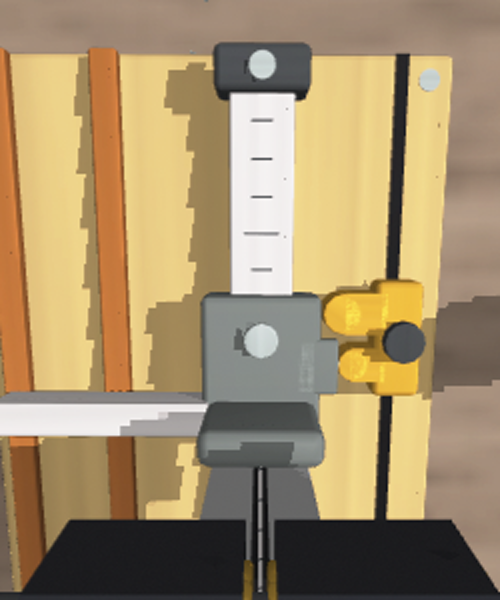

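>>> step_arm --motion '[[[0,0,-0.001,0,0,0],[0,0,0,0,0,0]]]'

```text
time_s: 7.9
ee_pos: [0.5859, 0.0005, 0.0434]
eef_rot: [-2.582, 1.57, 2.122]
force: [0.2, -1.0, -0.4]
grip_width: 0.0005
```

```bash
python3 see.py w7
```

```text
[5.859e-01 5.000e-04 4.340e-02] 7.95 [0.62 0.29 0.49]
```

View pics/w7c.png

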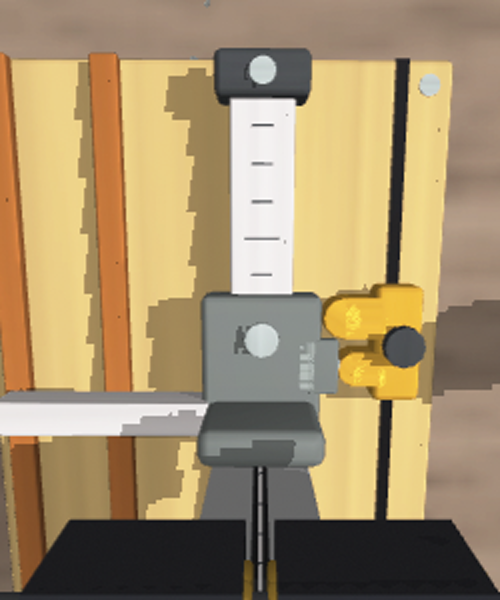

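>>> step_arm --motion '[[[0,0,-0.001,0,0,0],[0,0,0,0,0,0]]]'

```text
time_s: 8.2
ee_pos: [0.5859, 0.0013, 0.0435]
eef_rot: [-2.82, 1.571, 1.883]
force: [0.3, 0.0, 0.8]
grip_width: 0.0002
```

```bash
python3 see.py w8
```

```text
[0.5859 0.0013 0.0434] 8.25 [ 0.17 -0.73  0.09]
```

View pics/w8c.png

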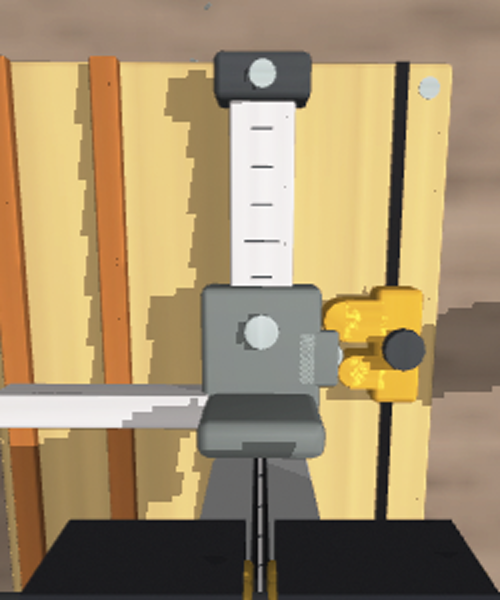

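```bash
for a in "w7 466 402 392 293 284 399 347" "w8 457 393 385 285 287 402 350"; do set -- $a; echo $1; python3 m.py $1 tab-y,260,$2,.062 arm-y,150,$(( $4+43 )),.034 clip+y,395,$6,.024 clip-y,395,$7,.024 screw,404,$8,.027; done
```

```text
w7
tab-y [0.5866 0.0115 0.062 ]
arm-y [0.5552 0.0113 0.034 ]
clip+y [0.6257 0.0528 0.024 ]
clip-y [0.6269 0.0188 0.024 ]
screw [0.6283 0.035  0.027 ]
w8
tab-y [0.5867 0.0147 0.062 ]
arm-y [0.5553 0.0142 0.034 ]
clip+y [0.6258 0.0527 0.024 ]
clip-y [0.627  0.0187 0.024 ]
screw [0.6284 0.0349 0.027 ]
```

>>> step_arm --motion '[[[0,0,0.005,0,0,0],[0,0,0.025,0,0,0],[-0.05,0,0,0,0,0],[-0.05,0,0,0,0,0],[0,-0.0147,0.0555,0,0,0],[0,-0.0147,0.0555,0,0,0],[0,-0.0147,0.0555,0,0,0],[0,-0.0147,0.0555,0,0,0],[0,0,0,0,0,0],[0,0,0,0,0,0]]]'

```text
time_s: 9.5
ee_pos: [0.5248, -0.2501, 0.1434]
eef_rot: [-2.997, 1.571, 1.706]
force: [0.8, 0.8, -0.9]
grip_width: 0.0004
```

```bash
python3 see.py w9; python3 - <<'E'
from h import *
s=snap("side","s9")
cv2.imwrite("pics/s9c.png",cv2.resize(s["pixels"][130:330,200:400,::-1],None,fx=3,fy=3,interpolation=cv2.INTER_CUBIC))
E
```

```text
[ 0.5251 -0.2496  0.1434] 9.55 [-0.06  1.61  0.65]
```

View pics/w9c.png

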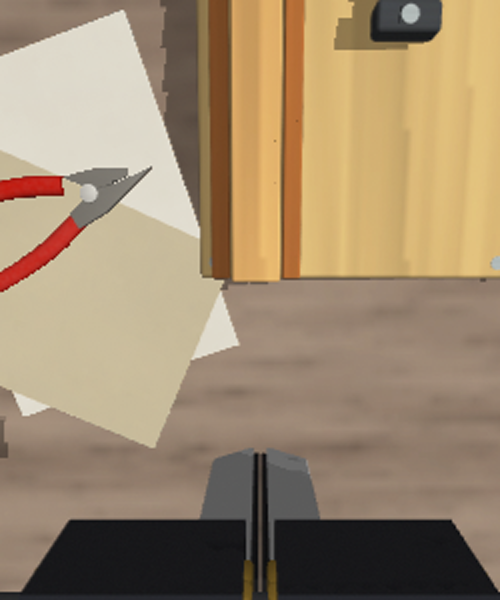

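View pics/s9c.png

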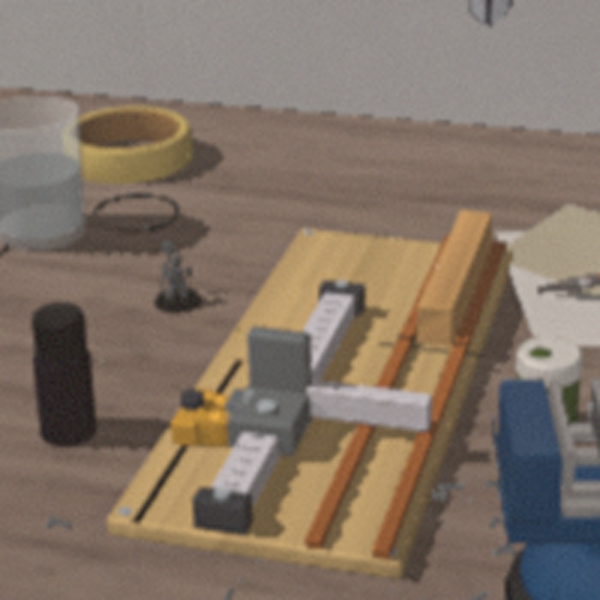

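```bash
python3 m.py w9 tail,256,282,.034 l,232,270,.034 r,282,270,.034 chl,229,270,.016 chr,284,270,.016 chl,229,20,.016 chr,287,20,.016 board,400,279,.01
```

```text
tail [ 0.5244 -0.2035  0.034 ]
l [ 0.5145 -0.1985  0.034 ]
r [ 0.5352 -0.1987  0.034 ]
chl [ 0.5125 -0.1994  0.016 ]
chr [ 0.5367 -0.1997  0.016 ]
chl [ 0.5145 -0.0995  0.016 ]
chr [ 0.538  -0.0997  0.016 ]
board [ 0.5891 -0.2045  0.01  ]
```

>>> step_arm --motion '[[[0.06,0,0,0,0,0],[0.045,0,0,0,0,0],[0.015,0,0,0,0,0],[0,0,0,0,0,0],[0,0,-0.01,0,0,0],[0,0,-0.01,0,0,0],[0,0,-0.006,0,0,0],[0,0,-0.004,0,0,0],[0,0,-0.004,0,0,0],[0,0,-0.004,0,0,0],[0,0,-0.004,0,0,0],[0,0,-0.004,0,0,0]]]'

```text
time_s: 11.1
ee_pos: [0.5253, -0.2041, 0.0234]
eef_rot: [0.509, 1.571, -1.071]
force: [-0.4, -0.1, 0.9]
grip_width: 0.0004
```

```bash
python3 see.py w10
```

```text
[ 0.5253 -0.2037  0.0234] 11.15 [ 0.51  0.05 -0.93]
```

View pics/w10c.png

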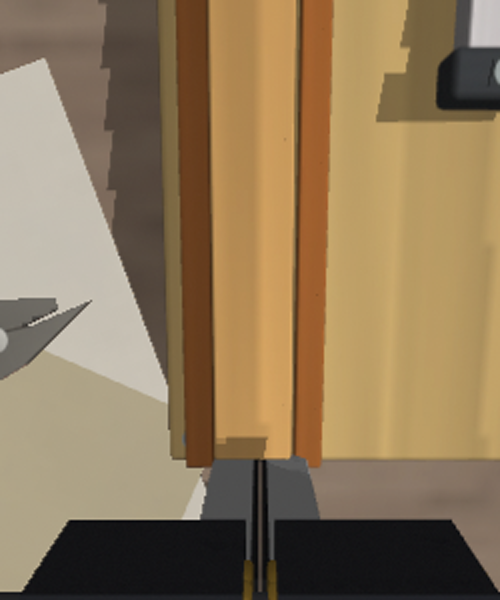

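>>> step_arm --motion '[[[0,0,-0.005,0,0,0],[0,0,-0.006,0,0,0],[0,0,-0.006,0,0,0],[0,0,-0.006,0,0,0],[0,0,-0.006,0,0,0],[0,0,-0.006,0,0,0],[0,0,-0.006,0,0,0],[0,0,-0.006,0,0,0],[0,0,-0.006,0,0,0],[0,0,-0.004,0,0,0],[0,0,-0.003,0,0,0],[0,0,-0.002,0,0,0]]]'

```text
time_s: 12.65
ee_pos: [0.5259, -0.1421, 0.0235]
eef_rot: [0.916, 1.571, -0.664]
force: [-0.2, -1.3, 0.7]
grip_width: 0.0003
```

```bash
python3 see.py w11; python3 - <<'E'
from h import *
s=snap("side","s11")
cv2.imwrite("pics/s11c.png",cv2.resize(s["pixels"][180:330,220:370,::-1],None,fx=4,fy=4,interpolation=cv2.INTER_CUBIC))
E
```

```text
[ 0.5259 -0.142   0.0235] 12.7 [-0.25  0.72  0.02]
```

View pics/w11c.png

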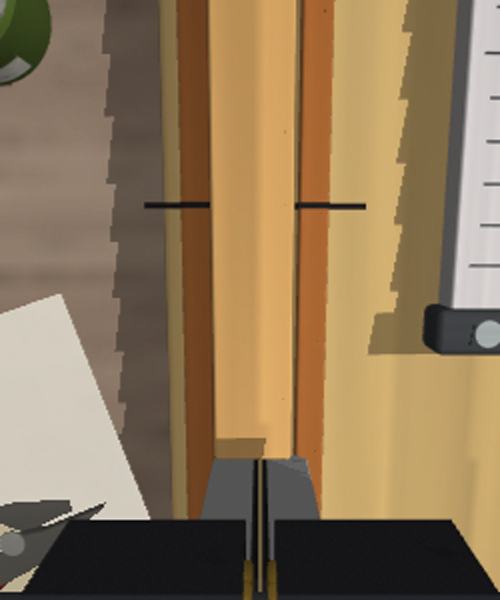

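View pics/s11c.png

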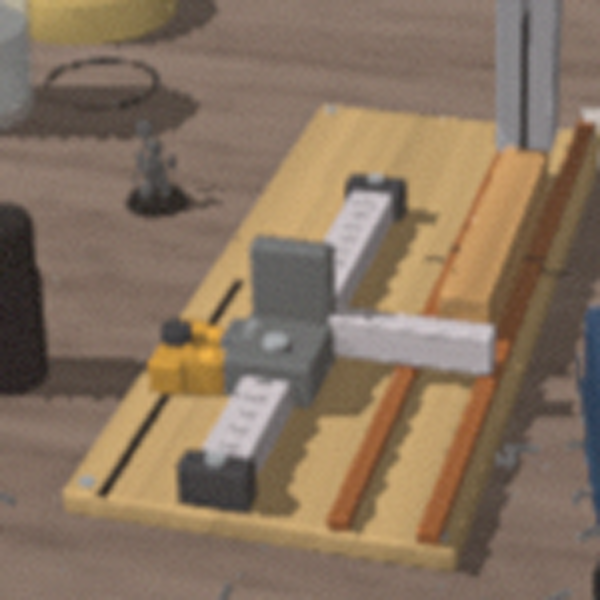

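>>> step_arm --motion '[[[0,0,-0.003,0,0,0],[0,0,-0.003,0,0,0],[0,0,-0.003,0,0,0],[0,0,-0.002,0,0,0],[0,0,-0.001,0,0,0],[0,0,0,0,0,0]]]'

```text
time_s: 13.5
ee_pos: [0.5259, -0.1302, 0.0234]
eef_rot: [-2.226, 1.571, 2.477]
force: [-1.0, -0.4, -0.8]
grip_width: 0.0004
```

>>> step_arm --motion '[[[0,0,-0.001,0,0,0]]]'

```text
time_s: 13.62
ee_pos: [0.526, -0.1293, 0.0235]
eef_rot: [0.265, 1.571, -1.315]
force: [0.1, -0.4, 0.7]
grip_width: 0.0005
```

>>> step_arm --motion '[[[0,0,-0.001,0,0,0]]]'

```text
time_s: 13.75
ee_pos: [0.526, -0.1282, 0.0234]
eef_rot: [-2.117, 1.571, 2.586]
force: [0.6, -0.3, -0.3]
grip_width: 0.0001
```

```bash
cat > ss.py <<'E'
from h import *
import sys
n=sys.argv[1]; s=snap("side",n); print(get_obs()['force'].round(2))
cv2.imwrite(f"pics/{n}c.png",cv2.resize(s["pixels"][230:290,255:355,::-1],None,fx=7,fy=7,interpolation=cv2.INTER_CUBIC))
E
python3 ss.py s12
```

```text
[-0.31 -0.1  -0.33]
```

View pics/s12c.png

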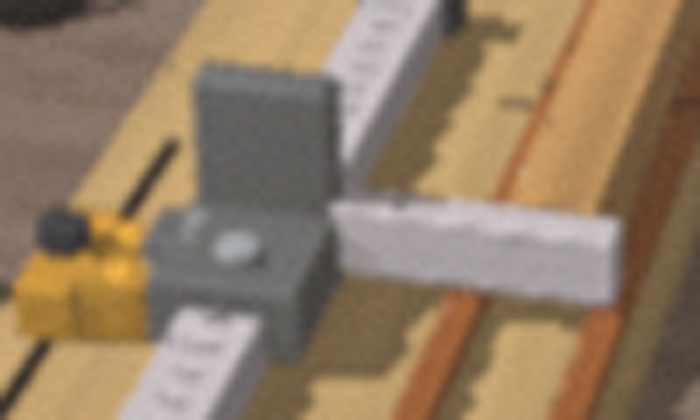

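Nearly there; continue in 1 mm steps, watching the force.

>>> step_arm --motion '[[[0,0,-0.001,0,0,0]]]'

```text
time_s: 13.92
ee_pos: [0.526, -0.1272, 0.0235]
eef_rot: [-0.119, 1.571, -1.699]
force: [0.4, 0.5, -0.1]
grip_width: 0.0007
```

>>> step_arm --motion '[[[0,0,-0.001,0,0,0]]]'

```text
time_s: 14.05
ee_pos: [0.526, -0.1262, 0.0234]
eef_rot: [-1.585, 1.571, 3.119]
force: [-0.4, -0.3, 0.1]
grip_width: 0.0005
```

```bash
python3 -c "
from h import *
print(get_obs()['force'],get_obs()['ee_pos'])"
```

```text
[-0.35152243 -0.2676598   0.11330584] [ 0.5259763  -0.12620389  0.02342652]
```

>>> step_arm --motion '[[[0,0,-0.001,0,0,0]]]'

```text
time_s: 14.18
ee_pos: [0.526, -0.1252, 0.0234]
eef_rot: [-0.148, 1.571, -1.728]
force: [0.2, -1.6, -1.0]
grip_width: 0.0
```

>>> step_arm --motion '[[[0,0,-0.0005,0,0,0]]]'

```text
time_s: 14.3
ee_pos: [0.526, -0.1248, 0.0235]
eef_rot: [0.278, 1.571, -1.302]
force: [0.4, -0.9, 0.2]
grip_width: 0.0006
```

```bash
python3 ss.py s13
```

```text
[ 0.2  -1.36 -0.63]
```

View pics/s13c.png

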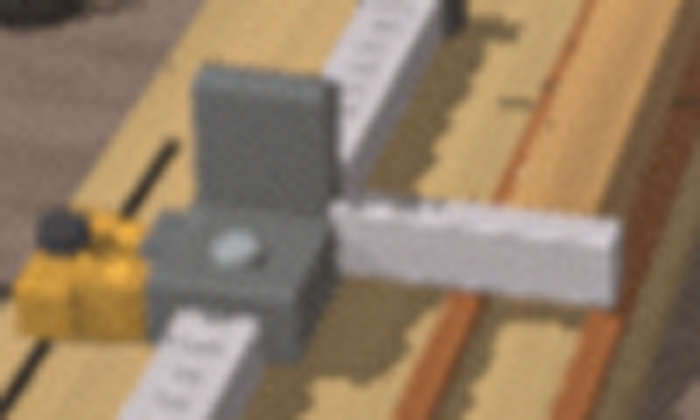

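>>> step_arm --motion '[[[0,0,-0.0005,0,0,0]]]'

```text
time_s: 14.48
ee_pos: [0.5261, -0.1245, 0.0235]
eef_rot: [0.354, 1.57, -1.226]
force: [-0.2, -5.7, -0.1]
grip_width: 0.0006
```

>>> step_arm --motion '[[[0,0,-0.0005,0,0,0]]]'

```text
time_s: 14.6
ee_pos: [0.5261, -0.1243, 0.0236]
eef_rot: [0.407, 1.57, -1.173]
force: [-0.8, -7.7, 0.5]
grip_width: 0.0004
```

>>> step_arm --motion '[[[0,0,0,0,0,0]]]'

```text
time_s: 14.72
ee_pos: [0.5261, -0.1243, 0.0236]
eef_rot: [0.384, 1.57, -1.195]
force: [-1.0, -5.1, 0.4]
grip_width: 0.0003
```

>>> step_arm --motion '[[[0,0,0,0,0,0],[0,0,0.002,0,0,0],[0,0,0.005,0,0,0],[0,0,0.02,0,0,0],[-0.06,0,0,0,0,0],[-0.06,0,0,0,0,0],[-0.02,0.02,-0.055,0,0,0],[0,0.02,-0.055,0,0,0],[0,0,-0.03,0,0,0],[0,0,0,0,0,0],[0,0,0,0,0,0]]]'

```text
time_s: 16.1
ee_pos: [0.5671, -0.0125, 0.1634]
eef_rot: [-0.598, 1.571, -2.179]
force: [0.7, -0.4, 0.9]
grip_width: 0.0004
```

```bash
python3 see.py w14; python3 - <<'E'
from h import *
s=snap("top","t14")
cv2.imwrite("pics/t14c.png",cv2.resize(s["pixels"][140:310,190:400,::-1],None,fx=3.8,fy=3.5,interpolation=cv2.INTER_CUBIC))
s=snap("side","s14")
cv2.imwrite("pics/s14c.png",cv2.resize(s["pixels"][180:330,200:400,::-1],None,fx=4,fy=4,interpolation=cv2.INTER_CUBIC))
E
```

```text
[ 0.5671 -0.0126  0.1634] 16.15 [ 0.15 -1.02  0.42]
```

View pics/w14c.png

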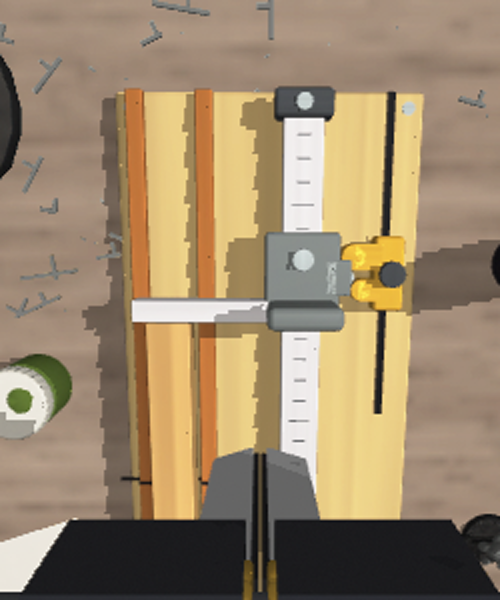

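View pics/s14c.png

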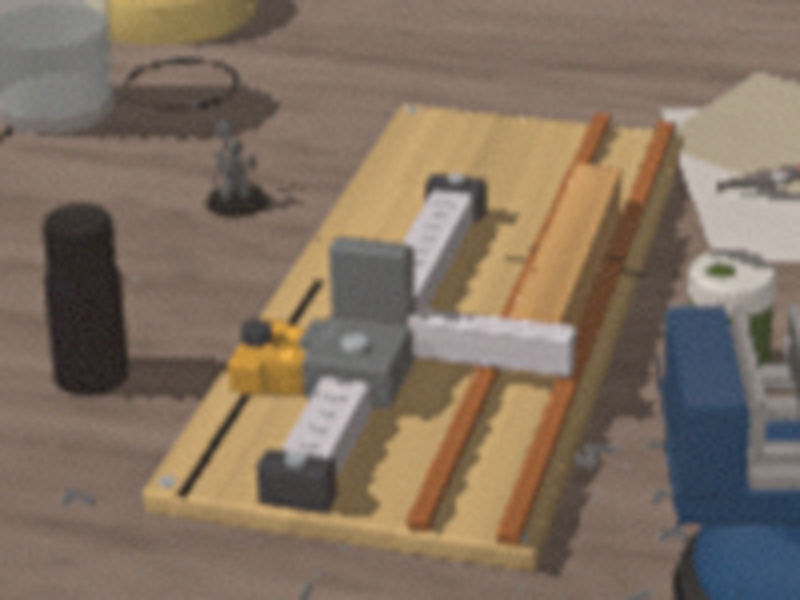

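```bash
python3 m.py w14 tab-y,305,332,.062 arm-y,170,322,.034 clip+y,385,237,.024 clip-y,385,310,.024 screw,392,273,.027; python3 - <<'E'
from h import *
w=load("w14")
cv2.imwrite("pics/w14z.png",cv2.resize(w["pixels"][110:190,255:415,::-1],None,fx=5,fy=5,interpolation=cv2.INTER_CUBIC))
E
```

```text
tab-y [0.5866 0.0141 0.062 ]
arm-y [0.5276 0.0152 0.034 ]
clip+y [0.625  0.0515 0.024 ]
clip-y [0.6261 0.0185 0.024 ]
screw [0.6282 0.0356 0.027 ]
```

View pics/w14z.png

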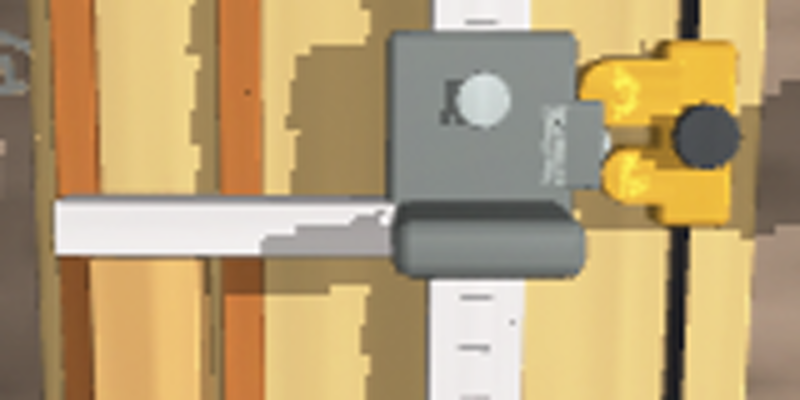

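View pics/t14c.png

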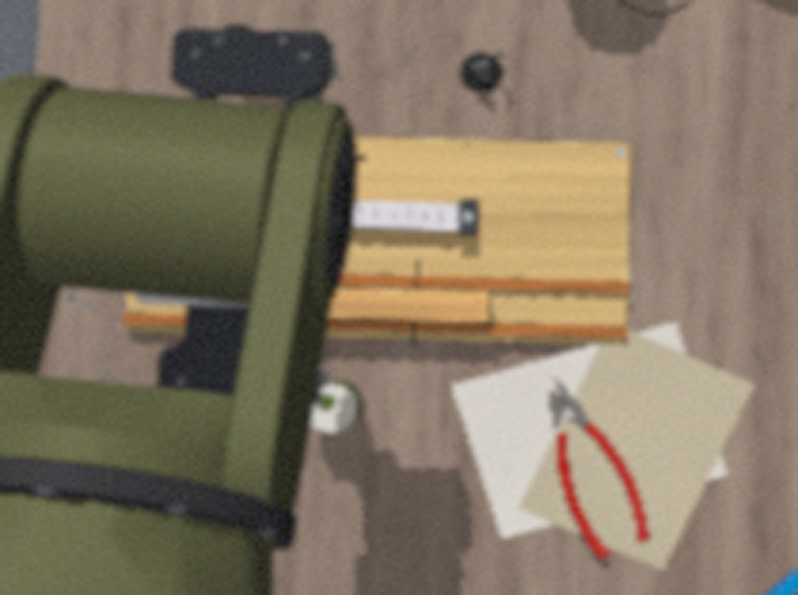

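```bash
python3 -c "
from station import ticket
print(ticket.hand_in())"
```

```text
the job is handed in; nothing more can be done
None
```

I pushed the stop by its tab until it clicked into the brass clip's notch. Then I pushed the strip from its free end until it rested against the stop, backed the arm clear and handed in; the hand-in gives no verdict.

- **Stop:** Pushing force rose to about 6.6 N, then fell to about zero as the stop jumped roughly 3 mm ahead of the fingers. The last pictures show its pin between the two bumps. They put the stop's face about 20–21 mm before the clip's centre, against the 20 mm nominal. The readings differ by about 1.5 mm from each other and the calibration is good to about 2 mm, so the value is not exact.
- **Strip:** Contact force was 5–8 N, well under the roughly 22 N the notch holds. The wrist and side views show no gap at the arm, with the strip lying flat in its channel.
- **Bystanders:** The pot, cutter and figure look unmoved in the last top view. The ink bottle was hidden there by the arm but stood unmoved in the side view.

No check failed. The total time was about 16 s.

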